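# Index the bearing race to the open station and clamp it

### The arm

A 6-joint arm with a two-finger parallel gripper is mounted at the origin on a cart in front of the work surface, level with it; the furniture and walls round the work are solid. World frame = base frame: x ahead of the robot, y to its left, z up, the work surface at z = 0. Lengths are in m, angles in degrees, forces in N, time in s.
With the tool pointing down it reaches from about 0.4 to 0.825 m from the base axis. Payload 7 kg.
Tool frame: the origin (TCP) lies midway between the tips of the shut fingers; the grasp point (between the pads) lies 19 mm behind it; z points along the fingers, y is the line along which they close (so a half turn about z gives the same grasp; the last joint's range is limited). The gripper opens to 88 mm and grips with 3 to 60 N. Pads are 19 mm wide; open, the fingers measure 130 mm over their backs; the gripper's body (78 mm by 193 mm) begins 47 mm behind the grasp point.
Start: joints at [87.267, 20.546, 0.682, 0, -70.136, -16.507], TCP at [0.222, 0.637, 0.188] pointing down, gripper open.
Joint ranges: [-176.03, 176.03], [-82.01, 121.73], [-58.28, 71.71], [-173.87, 95.51], [-174.79, -0.11], [-173.66, 173.66]. Speed limits (degrees/s): [136.94, 136.94, 172.46, 180, 180, 180].

### API

Orientations are given as [roll, pitch, yaw] about the fixed x, y, z axes, in that order (R = Rz(yaw) Ry(pitch) Rx(roll)).
In Python, from plant import ctrl gives the robot as it stands. The module is installed in compiled form; this text tells all that it offers.
- The arm moves only by the tool play_rows, never from a script. Its argument "commands" is a list that holds one entry, the list of rows, each a list of 7 numbers: the turn, a rotation vector about the tool's x, y, z in rad, then the shift along the tool's x, y, z in cm, then the finger opening in cm, from 0 to 8.76. In form: [[[ax, ay, az, x, y, z, grip], ...]]. A call has 1 to 8 rows; each row is the pose to reach, as a shift and turn from the pose commanded when the call began, along the tool's axes at that moment; what a row does not reach only later rows make up. A row lasts 1/12 s, in which the tool goes at most 41.7 mm and 7.16 degrees, less where a joint would pass 70% of its speed; a pose out of reach is approached as far as the arm can. A call with a gripper value outside its range is refused whole. The fingers move at their own pace and stop on an object; the grip force is fixed at half the most. Time passes only in rows, so rows that repeat a pose let the fingers close. It gives the time, the measured TCP pose, the force, the opening and the grip force at its end, in the units of the state.
- ctrl.get_obs(): the state, without advancing time (a new reading comes with each control period).
- ctrl.snapshot(name): name is "scene" or "top"; returns a dict with "color" (384x512x3 uint8, red, green, blue), "camera_matrix" (3x3 intrinsics, pixels), "k1" (the pictures are not rectified: a ray, as slopes to the right and down, at radius r is drawn at 1 + k1 r^2 times it, then the intrinsics apply), "origin" and "rotation" of the camera in the world. Camera axes: x right, y down, z forward; pixel columns grow to the right and rows downward; lengths in m; the calibration is good to about 2 mm. A picture is of the moment at which its call begins. There is no depth.
- ctrl.close_job(): hands the job in; it is judged then, once.
Trained networks look in a picture, given as the dict that the camera call returned (one of the last four; its "shot" number tells which), for a name from the list of things; names that differ only in an ending like _2 or _b are one class to them, and where a whole thing is asked for, a point or a joint stands for the part that bears it (a point fixed in the world has none). Each returns a list of dicts, best first, with "conf" (0 to 1); they miss things now and then, are a little off and sometimes report something else, mostly with a low value. They report only what shows in the picture. A call takes as long as a camera call.
- ctrl.find_in(picture, name): "bbox" ([left, top, width, height] in pixels, round what is visible of it).
The state is a dict: "clock": time; "joint_pos": joint angles; "qvel": joint speeds; "tau": joint torques, N m; "tool_pos": TCP position; "orientation": TCP orientation; "force": force on the tool from outside, world axes, zero at the start; "moment": the same for the moment, N m; "opening": finger opening in m; "gripper_force": force on a finger pad.
Only numpy, scipy, OpenCV 4.12 (cv2) and the standard library are available. Lean on these libraries where they do the work, as an engineer would, in place of code of your own. Each camera call takes 0.05 s, during which the arm holds its last target. There are 200 camera calls.

### The job

The bearing race on the inclined index table must go on to the next station. Draw the black spring-pin knob straight out of the home hole, swing the wheel to the neighbouring hole that is open (the other one is closed by a steel blanking plug) and let the pin drop fully home there. Only then swing the clamp lever all the way clockwise to its stop, let go of everything, and leave the things lying around undisturbed.

Things in the scene. Friction and masses are not known exactly. Their poses are not given: they have to be found in the camera images.
- fixture: Grey index table, fixed. Origin: underside centre of its 220x220x14 mm foot (plus a 90 mm wide tongue out to y=-0.205 for the clamp). x to its back (away from the robot at yaw 0), y left, z up. Its index plate, 205 mm up the slope x 200 mm wide, is inclined 24 deg: outward normal n = (-0.407, 0, 0.914) in this frame, up-slope (0.914, 0, 0.407). Three 13 mm holes lie 95 mm from the wheel axis.
- wheel_axis (a point): Where the wheel's axis meets the plate face, (0, 0, 0.135) in the fixture's frame; the axis is the plate normal n. The aluminium wheel, 150 mm in diameter, top 20 mm above the face, carries a steel bearing race (104 mm, 30 mm tall) held by three small blocks, and at its rim a 34 mm wide ear with the spring pin.
- home_hole (a point): Mouth of the home (middle, topmost) hole in the plate face, (0.0868, 0, 0.1736) in the fixture's frame. The pin stands in it at the start. The two neighbouring holes are 0.70 rad (40 deg) to each side about the wheel axis.
- open_hole: The open neighbouring hole, with a thin bright steel rim; origin at the centre of its mouth in the plate face, at (0.0664, +0.0612 or -0.0612, 0.1646) in the fixture's frame, left or right of home. Yaw as the fixture's.
- plug: Steel blanking plug, a round flat head 21 mm in diameter and 4.5 mm proud, that closes the other neighbouring hole; origin at the centre of that hole's mouth. Fixed. On the other side of home from the open hole.
- seat (a point): Where the pin's tip belongs: 9 mm below the open hole's mouth along the hole's axis.
- pin_tip (a point): Round end of the 10 mm index pin (1.5 mm play all round in a hole, up to 3 mm when pressed aside). It is 9 mm below the plate face when the pin is home and 6 mm above it when drawn to its stop.
- knob_mid (a point): Middle of the pin's black pull knob, on the pin's axis, 66 mm out from the plate face along n when home. Its 24 mm diameter grip reaches from 48 to 73 mm above the face, a 29 mm rim above it to 81 mm; it spins freely on the pin. Below it, from 20 to 44 mm, is a housing of 19 mm diameter. It moves with the pin along n and with the wheel.
- pin (a joint): Draw of the spring pin along n, m: 0 fully home, 0.015 drawn to its stop. A spring pushes it home, 3.5 N at 0 rising to 7.3 N at 0.015. From 0.010 the tip is clear of the plate; let go over plain plate it stands at about 0.009.
- wheel (a joint): Turn of the wheel, rad: 0 with the pin at the home hole, positive to the fixture's left (counter-clockwise looking onto the plate), about +0.70 at the left hole, -0.70 at the right hole; stops at +-0.85. It has friction (about 3 N at the knob) and stays where it is left. The pin blocks it while it stands in a hole.
- clamp_lever (a joint): Clamp lever, rad: grows clockwise seen from above. At 0 the lever points to the fixture's right (-y), at its stop 1.45 it points nearly to the robot (-x) and clamps. Starts between 0 and 0.3. It has friction (about 2 N at its grip) and stays where it is left.
- clamp_pivot (a point): Vertical axis of the clamp lever, (0.02, -0.165, 0.05) in the fixture's frame.
- clamp_grip (a point): On the axis of the lever's upright black grip post (18 mm diameter, from 44 to 90 mm above the worktop), 75 mm from the pivot, 78 mm above the worktop. The flat lever bar is at 45 to 55 mm height.
- grease_tin: Grease tin with pale lid, 67 mm across, 38 mm tall, loose, right behind the clamp lever. A bystander.
- race_small: Small bearing race, 47 mm across, 12 mm tall, loose, to the right in front. A bystander.
- brass_drift: Hexagonal brass drift, 111 mm long, 14 mm thick, loose on the left. A bystander.
- tape_roll: Roll of tan tape, 73 mm across, 19 mm tall, loose on the left. A bystander.
- spanner: Small combination spanner, 176 mm, loose on the right. A bystander.

How it is judged (in metres and radians):
On the way, in this order (a step that is already met when the one before it is completed fails the run):
1. the index pin is drawn clear of its hole (value of joint pin above 0.0085 m), for 0.1 s.
2. the pin has dropped fully home in the open neighbouring hole (value of joint pin below 0.0025 m and horizontal distance between pin_tip and seat below 0.006 m), for 0.2 s.
3. the clamp lever is swung clockwise to its stop (value of joint clamp_lever above 1.3 rad), for 0.2 s.
At the end, for the whole second after the job is handed in: The pin stands fully home (within 2.5 mm of its travel) in the open neighbouring hole (its tip within 6 mm of the hole's axis), the wheel is at rest, and the clamp lever is at its clockwise stop (past 1.3 rad of 1.45) (all of step 2 and value of joint clamp_lever above 1.3 rad and velocity of joint wheel between -0.05 and 0.05 rad/s); the robot touches nothing.
It fails at once if the clamp lever is swung over (past 0.8 rad) while the pin is not home in the open hole (value of joint clamp_lever above 0.8 rad and not (value of joint pin below 0.004 m and horizontal distance between pin_tip and seat below 0.008 m)).
It fails at once if a loose bystander is shifted by more than 30 mm (distance of any of grease_tin, race_small, brass_drift, tape_roll, spanner from where it was at the start of the episode above 0.03 m).
It also fails if it takes over 48 s, if anything falls off the work surface, if the arm or the gripper's body presses on something with over 40 N, if the wrist force passes 120 N, or if a joint passes its speed limit or range.

## Working session

There is one attempt and no reset: what is moved stays moved. The work goes in short steps, Python scripts to look and compute and a tool call to move; the robot and the scene stay as the last step left them, time stands still between calls to the robot, and variables do not carry over. Pictures are saved under pics/ and viewed, at most 12 in all, crops included, and the job is handed in when it is done.

Besides the shell and the picture viewer there is one more tool, called after "Call:" as name(argument=value, ...) on one line, values as JSON. play_rows: Moves the arm, as the interface text tells. Its arguments: {"type":"object","properties":{"commands":{"type":"array","items":{"type":"array","items":{"type":"array","items":{"type":"number"}}}}},"required":["commands"]}

```bash
mkdir -p pics; cat > h.py <<'E'
import numpy as np, cv2
from scipy.spatial.transform import Rotation as Rn
from plant import ctrl
def proj(p,P):
    q=(np.atleast_2d(P)-p['origin'])@np.array(p['rotation']); s=q[:,:2]/q[:,2:]
    s=s*(1+p['k1']*(s**2).sum(1,keepdims=True)); K=np.array(p['camera_matrix'])
    return s@K[:2,:2].T+K[:2,2]
def ray(p,uv):
    K=np.array(p['camera_matrix']); k=p['k1']
    s=cv2.undistortPoints(np.array([[uv]],float),K,np.array([k,0,0,0,0.]))[0,0]
    return np.array(p['origin']),np.array(p['rotation'])@np.r_[s,1]
def onz(p,uv,z):
    o,d=ray(p,uv); return o+d*(z-o[2])/d[2]
E
python3 - <<'E'
from h import *
im=[]
for n in("scene","top"):
    p=ctrl.snapshot(n); cv2.imwrite(f'pics/{n}.png',p['color'][:,:,::-1]); im.append(p['color'])
    print(n,np.round(p['origin'],3),np.round(p['rotation'],2).tolist(),np.round(p['camera_matrix'],1).tolist(),p['k1'])
    for t in "fixture open_hole plug knob_mid clamp_grip grease_tin race_small brass_drift tape_roll spanner".split():
        print(t,[(np.round(r['bbox']).tolist(),round(r['conf'],2)) for r in ctrl.find_in(p,t)[:2]])
print(ctrl.get_obs())
E
```

```text
scene [ 0.012 -0.918  1.02 ] [-128.56, 0.03, -32.55] [[438.8, 0.0, 258.7], [0.0, 438.8, 193.0], [0.0, 0.0, 1.0]] 0.024874844194752284
fixture [([201.0, 154.0, 80.0, 104.0], 0.76)]
open_hole []
plug [([173.0, 184.0, 16.0, 13.0], 0.61)]
knob_mid [([256.0, 233.0, 8.0, 22.0], 0.52), ([253.0, 150.0, 9.0, 14.0], 0.51)]
clamp_grip [([256.0, 234.0, 9.0, 22.0], 0.5)]
grease_tin [([294.0, 244.0, 22.0, 27.0], 0.71)]
race_small [([224.0, 256.0, 18.0, 12.0], 0.49)]
brass_drift []
tape_roll [([203.0, 150.0, 79.0, 107.0], 0.73)]
spanner [([256.0, 233.0, 9.0, 24.0], 0.66), ([267.0, 308.0, 46.0, 47.0], 0.64)]
top [ 4.17e-01 -1.00e-03  1.47e+00] [-172.96, -0.21, -89.85] [[485.4, 0.0, 255.9], [0.0, 485.4, 187.7], [0.0, 0.0, 1.0]] -0.17413965290446182
fixture [([182.0, 142.0, 128.0, 100.0], 0.93)]
open_hole [([185.0, 142.0, 124.0, 102.0], 0.37), ([219.0, 160.0, 15.0, 14.0], 0.32)]
plug [([250.0, 170.0, 5.0, 8.0], 0.37)]
knob_mid [([219.0, 161.0, 17.0, 11.0], 0.45)]
clamp_grip [([277.0, 197.0, 33.0, 18.0], 0.63)]
grease_tin [([311.0, 166.0, 21.0, 20.0], 0.72)]
race_small []
brass_drift [([130.0, 232.0, 38.0, 12.0], 0.52)]
tape_roll [([133.0, 171.0, 11.0, 20.0], 0.57)]
spanner [([367.0, 235.0, 18.0, 2.0], 0.54)]
{'clock': 1.1, 'joint_pos': array([ 8.72671628e+01,  2.05447016e+01,  6.81564102e-01, -6.10173447e-04,
       -7.01352292e+01, -1.65069396e+01]), 'qvel': array([ 6.74089992e-02,  8.62295951e-02, -7.91068048e-03, -1.24975329e-01,
        5.52298421e-05,  1.09347851e-01]), 'tau': array([ 3.76850639e-04, -5.82399988e+01,  2.93287754e+01,  7.00209618e+00,
        1.22836808e-02, -3.01379930e-05]), 'tool_pos': array([0.22243333, 0.63727391, 0.18777505]), 'orientation': array([-1.79998597e+02,  1.01431218e-03, -1.92399841e+01]), 'force': array([-0.0412702 ,  0.41429707, -0.08646306]), 'moment': array([ 0.02757871, -0.00421719,  0.03274057]), 'gripper_force': 0.0, 'opening': 0.08734159830747071}
```

View pics/scene.png

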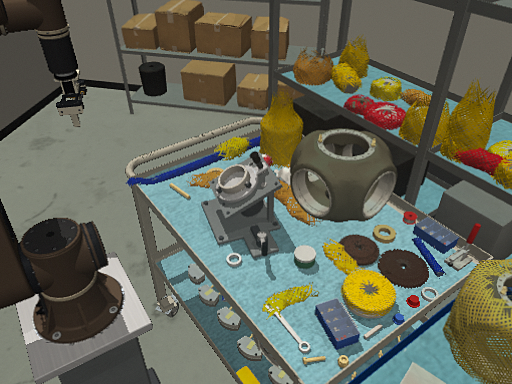

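View pics/top.png

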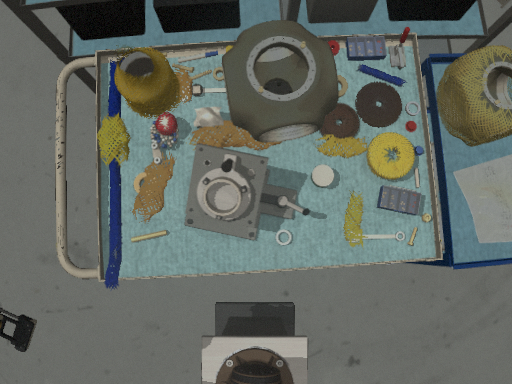

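The scene view shows the table with the knob near (257,158) and the clamp post near (262,240). In the top view the wheel is near (225,192) and the grip near (290,205). I'll enlarge both.

```bash
python3 - <<'E'
import cv2,numpy as np
a=cv2.imread('pics/scene.png')[145:265,195:325]; b=cv2.imread('pics/top.png')[138:248,178:338]
def g(i,x0,y0,s):
    o=cv2.resize(i,None,fx=s,fy=s,interpolation=cv2.INTER_CUBIC)
    for k in range(0,i.shape[1],10):
        cv2.line(o,(k*s,0),(k*s,5),(0,0,255),1); 
        if k%20==0: cv2.putText(o,str(x0+k),(k*s,15),0,.35,(0,0,255))
    for k in range(0,i.shape[0],10):
        cv2.line(o,(0,k*s),(5,k*s),(0,0,255),1); cv2.putText(o,str(y0+k),(6,k*s+4),0,.35,(0,0,255))
    return o
cv2.imwrite('pics/c1.png',g(a,195,145,5)); cv2.imwrite('pics/c2.png',g(b,178,138,5))
E
```

```text
(no output)
```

View pics/c1.png

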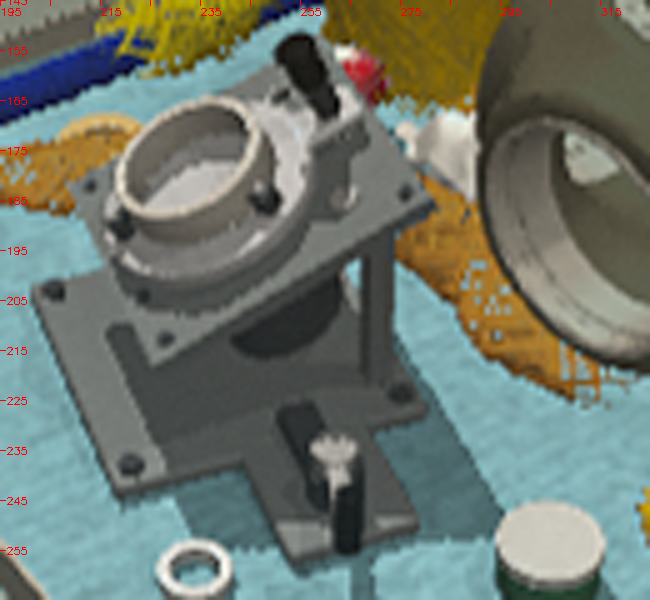

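View pics/c2.png

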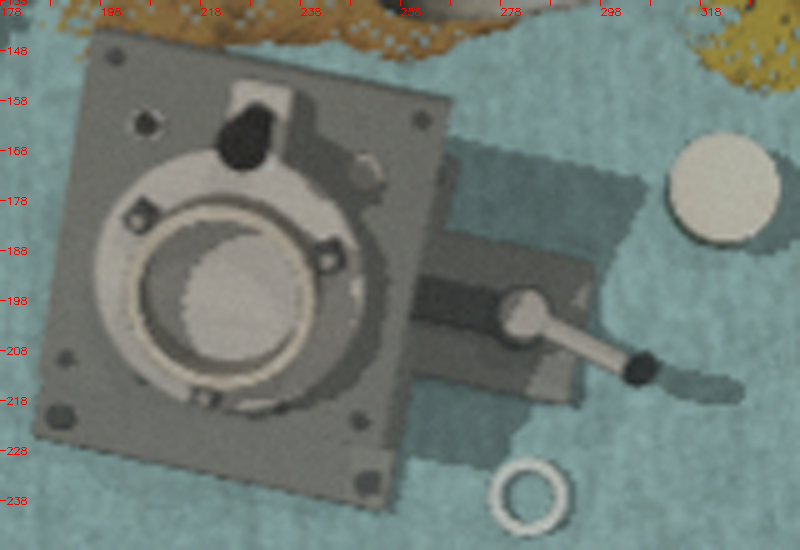

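The open hole, with its bright rim, is on the left at top (207,163). The plug is on the right at top (251,172), so the wheel goes to +0.70. Next I'll fit the fixture pose from these points.

```bash
cat > h.py <<'E'
import numpy as np, cv2
from scipy.spatial.transform import Rotation as Rn
from scipy.optimize import least_squares
from plant import ctrl
def RR(r): return Rn.from_euler('xyz',r,degrees=True).as_matrix()
def proj(p,P):
    q=(np.atleast_2d(P)-p['origin'])@RR(p['rotation']); s=q[:,:2]/q[:,2:]
    s=s*(1+p['k1']*(s**2).sum(1,keepdims=True)); K=np.array(p['camera_matrix'])
    return s@K[:2,:2].T+K[:2,2]
n=np.array([-.4067,0,.9135]);u=np.array([.9135,0,.4067]);l=np.array([0,1.,0]);A=np.array([0,0,.135])
def wp(a,h,r=.095): return A+r*(np.cos(a)*u+np.sin(a)*l)+h*n
def W(f,P): return np.atleast_2d(P)@Rn.from_euler('z',f[2]).as_matrix().T+[f[0],f[1],0]
E
cat > fit.py <<'E'
from h import *
ps={k:ctrl.snapshot(k) for k in("scene","top")}
t=[(wp(.7,0),207.2,162.8),(wp(-.7,.0045),251.2,172),((-.11,.11,.014),185,225.2),((-.11,-.11,.014),255.6,240.2),
 ((.045,-.205,.014),296.6,190.4),((-.045,-.205,.014),293.6,219),(A+.1025*u+.1*l,196.8,144),(A+.1025*u-.1*l,268.4,157.6),((.02,-.165,.06),283,201)]
s=[(wp(-.7,.0045),264,184.6),((-.11,.11,.014),201.4,203),((-.11,-.11,.014),218.6,244),((-.045,-.205,.014),254,259.4),((.045,-.205,.014),278.6,250),
 ((.11,-.11,.014),280.6,226.6),(wp(0,.081),254.5,154.6),(A+.1025*u-.1*l,282,186)]
def res(f,raw=0):
    e=[proj(ps[k],W(f,[q[0] for q in L]))-[q[1:] for q in L] for k,L in(("top",t),("scene",s))]
    return e if raw else np.concatenate(e).ravel()
r=least_squares(res,[.48,.08,-.2],loss='soft_l1',f_scale=1.)
f=r.x; print(f,np.degrees(f[2])); [print(np.round(e,1).tolist()) for e in res(f,1)]
# clamp: grip top at z=.09
g=lambda th:W(f,np.array([.02-.075*np.sin(th),-.165-.075*np.cos(th),.09]))
for th in np.arange(0,.45,.1): print(th,g(th),proj(ps['top'],g(th)),proj(ps['scene'],g(th)))
np.save('f.npy',f)
K=W(f,wp(0,.066))[0];print('knob',K,'n',Rn.from_euler('z',f[2]).apply(n),'tgt',W(f,wp(.7,.066)))
E
python3 fit.py
```

```text
[ 0.57411136  0.07893498 -0.16857971] -9.658905831444706
[[0.1, -1.2], [0.1, -2.4], [0.6, -0.4], [2.1, -2.8], [0.8, 1.7], [-1.1, 2.4], [-2.0, 4.8], [-1.1, 3.5], [0.9, -4.6]]
[[1.2, -0.2], [-0.5, 0.5], [2.4, 0.1], [-3.1, -1.0], [-1.3, 0.2], [2.4, -0.7], [0.2, -0.0], [-3.3, 1.1]]
0.0 [[ 0.55356008 -0.16101844  0.09      ]] [[310.32185689 199.69056405]] [[275.30437479 242.53824804]]
0.1 [[ 0.54624158 -0.15939279  0.09      ]] [[309.78208191 202.23481952]] [[272.95982208 243.15353392]]
0.2 [[ 0.53912194 -0.15704464  0.09      ]] [[308.98891924 204.71250261]] [[270.52845981 243.59855581]]
0.30000000000000004 [[ 0.53227229 -0.15399743  0.09      ]] [[307.94983387 207.09865132]] [[268.03750852 243.86771886]]
0.4 [[ 0.52576107 -0.15028163  0.09      ]] [[306.6747968  209.36913101]] [[265.51508111 243.95762498]]
knob [0.63320195 0.06887806 0.2339275 ] n [-0.40093465  0.06823709  0.9135    ] tgt [[0.62335206 0.13263519 0.22484183]]
```

```bash
sed -i 's/(\.045,-\.205/(.065,-.205/g; s/(-\.045,-\.205/(-.025,-.205/g; s/,(A+.1025\*u+.1\*l,196.8,144),(A+.1025\*u-.1\*l,268.4,157.6)//; s/,(A+.1025\*u-.1\*l,282,186)//' fit.py; python3 fit.py
```

```text
[ 0.56929579  0.08019171 -0.20399602] -11.68811082749797
[[0.6, -0.0], [0.3, 0.3], [-0.9, -0.4], [0.1, -0.1], [1.7, -0.7], [-1.1, -0.2], [0.3, -1.0]]
[[-0.6, 0.6], [-1.2, -0.1], [-0.6, -0.1], [-0.9, -2.0], [1.2, -0.1], [0.5, 0.6], [-1.1, 0.6]]
0.0 [[ 0.54026091 -0.15888354  0.09      ]] [[309.6251716  204.31675533]] [[271.19221073 243.82395254]]
0.1 [[ 0.53300456 -0.15699978  0.09      ]] [[308.99327375 206.84474805]] [[268.8030784  244.38273846]]
0.2 [[ 0.52597253 -0.15440099  0.09      ]] [[308.11015039 209.29709538]] [[266.33785228 244.76813149]]
0.30000000000000004 [[ 0.51923507 -0.15111316  0.09      ]] [[306.9841899  211.64906175]] [[263.82423538 244.97527394]]
0.4 [[ 0.51285951 -0.14716913  0.09      ]] [[305.62626076 213.87683261]] [[261.29066044 245.00154629]]
knob [0.62799322 0.06804875 0.2339275 ] n [-0.39826702  0.08239095  0.9135    ] tgt [[0.62040708 0.13211468 0.22484183]]
```

Fit residuals are about 1 px. The open hole is on the left and the lever is at about 0.3 rad. Next comes a helper that turns target poses into tool-axis numbers.

```bash
cat >> h.py <<'E'
import os
if os.path.exists('f.npy'):
    f=np.load('f.npy'); Rf=Rn.from_euler('z',f[2])
def Rtool(a=.35):
    z=-n; y=-(np.cos(a)*l-np.sin(a)*u); return Rf.as_matrix()@np.c_[np.cross(y,z),y,z]
def go(p,R):
    "TCP target -> row numbers from the present measured pose"
    o=ctrl.get_obs(); C=RR(o['orientation'])
    print('row',np.round(Rn.from_matrix(C.T@R).as_rotvec(),3),np.round(C.T@(np.array(p)-o['tool_pos'])*100,2),'| force',np.round(o['force'],1),'t',o['clock'],'open',round(o['opening'],4))
E
python3 - <<'E'
from h import *
R=Rtool()
go([.40,.35,.40],R)
print('pre tcp',W(f,wp(0,.127)),'grasp tcp',W(f,wp(0,.045)))
go(W(f,wp(0,.127))[0],R)
E
```

```text
row [-0.046  0.42  -0.475] [ 26.23  21.27 -21.22] | force [0.4 0.  0.4] t 1.3 open 0.0875
pre tcp [[0.60369893 0.0730746  0.289651  ]] grasp tcp [[0.63635683 0.06631854 0.214744  ]]
row [-0.046  0.42  -0.475] [ 54.59  40.7  -10.19] | force [0.4 0.  0.4] t 1.3 open 0.0875
```

Call:
play_rows(commands=[[[0, 0, 0, 4, 3, -8, 8.7], [-0.02, 0.1, -0.1, 8, 6, -12, 8.7], [-0.03, 0.2, -0.2, 11, 9, -15, 8.7], [-0.046, 0.42, -0.475, 26.2, 21.3, -21.2, 8.7], [-0.046, 0.42, -0.475, 26.2, 21.3, -21.2, 8.7], [-0.046, 0.42, -0.475, 26.2, 21.3, -21.2, 8.7], [-0.046, 0.42, -0.475, 26.2, 21.3, -21.2, 8.7], [-0.046, 0.42, -0.475, 26.2, 21.3, -21.2, 8.7]]])

```text
clock: 1.97
tool_pos: [0.3643, 0.4053, 0.3689]
orientation: [171.2, -22.5, 10.4]
force: [0.5, 1.1, 0.3]
opening: 0.087
gripper_force: 0.0
```

```bash
python3 - <<'E'
from h import *
print(ctrl.get_obs()['tool_pos'])
go(W(f,wp(0,.145))[0],Rtool())
E
```

```text
[0.3642938  0.40531752 0.3689383 ]
row [ 0.    -0.001  0.004] [13.2  34.4  17.74] | force [0.5 1.1 0.3] t 1.9667 open 0.087
```

Call:
play_rows(commands=[[[0, 0, 0, 13.2, 34.4, 17.7, 8.7], [0, 0, 0, 13.2, 34.4, 17.7, 8.7], [0, 0, 0, 13.2, 34.4, 17.7, 8.7], [0, 0, 0, 13.2, 34.4, 17.7, 8.7], [0, 0, 0, 13.2, 34.4, 17.7, 8.7], [0, 0, 0, 13.2, 34.4, 17.7, 8.7], [0, 0, 0, 13.2, 34.4, 17.7, 8.7], [0, 0, 0, 13.2, 34.4, 17.7, 8.7]]])

```text
clock: 2.63
tool_pos: [0.5533, 0.1351, 0.3176]
orientation: [171.4, -22.5, 10.1]
force: [1.0, 1.3, -0.6]
opening: 0.0871
gripper_force: 0.0
```

```bash
python3 - <<'E'
from h import *
go(W(f,wp(0,.127))[0],Rtool())
E
```

```text
row [-0.001 -0.001  0.   ] [2.5  6.3  5.07] | force [ 1.   1.3 -0.6] t 2.6333 open 0.0871
```

Call:
play_rows(commands=[[[0, 0, 0, 2.5, 6.3, 1.5, 8.7], [0, 0, 0, 2.5, 6.3, 3, 8.7], [0, 0, 0, 2.5, 6.3, 5, 8.7], [0, 0, 0, 2.5, 6.3, 5, 8.7], [0, 0, 0, 2.5, 6.3, 5, 8.7]]])

```text
clock: 3.05
tool_pos: [0.6024, 0.0738, 0.289]
orientation: [171.3, -22.3, 10.0]
force: [-0.3, 0.0, -0.1]
opening: 0.087
gripper_force: 0.0
```

```bash
python3 - <<'E'
from h import *
go(W(f,wp(0,.045))[0],Rtool())
p=ctrl.snapshot('scene');q=ctrl.snapshot('top')
def c(p,x,y,w,h,s): return cv2.resize(p['color'][y:y+h,x:x+w,::-1],(w*s,h*s),interpolation=cv2.INTER_CUBIC)
cv2.imwrite('pics/c3.png',np.hstack([c(p,210,100,90,110,4),c(q,180,110,100,110,4)]))
print(proj(p,W(f,wp(0,.081))),proj(q,W(f,wp(0,.081))))
E
```

```text
row [ 0.002  0.002 -0.001] [0.15 0.08 8.19] | force [-0.3  0.  -0.1] t 3.05 open 0.087
[[253.37671006 155.16519746]] [[227.01138263 166.68849465]]
```

View pics/c3.png

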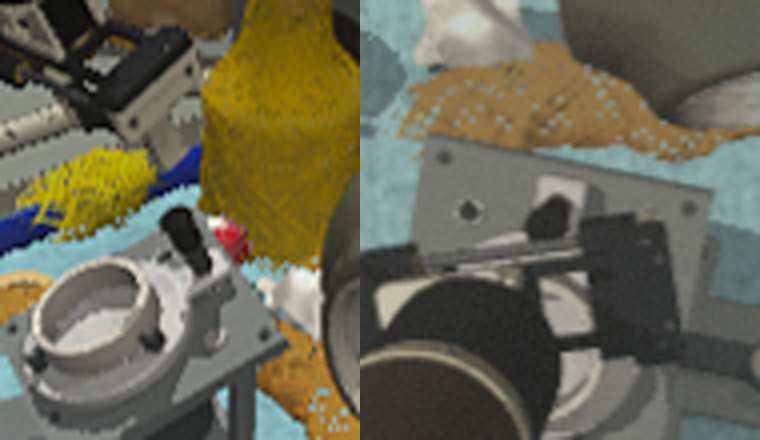

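The fingers straddle the knob axis: in the scene view the tips sit above the knob at (254,155). I'll descend, then close.

Call:
play_rows(commands=[[[0, 0, 0, 0.15, 0.1, 2, 8.7], [0, 0, 0, 0.15, 0.1, 4, 8.7], [0, 0, 0, 0.15, 0.1, 6, 8.7], [0, 0, 0, 0.15, 0.1, 7.5, 8.7], [0, 0, 0, 0.15, 0.1, 8.2, 8.7], [0, 0, 0, 0.15, 0.1, 8.2, 8.7], [0, 0, 0, 0.15, 0.1, 8.2, 5]]])

```text
clock: 3.73
tool_pos: [0.637, 0.0683, 0.2166]
orientation: [171.3, -22.5, 10.2]
force: [-0.5, 0.3, -0.4]
opening: 0.0842
gripper_force: 0.0
```

Call:
play_rows(commands=[[[0, 0, 0, 0, 0, 0, 3], [0, 0, 0, 0, 0, 0, 2], [0, 0, 0, 0, 0, 0, 1.5], [0, 0, 0, 0, 0, 0, 1.5], [0, 0, 0, 0, 0, 0, 1.5], [0, 0, 0, 0, 0, 0, 1.5], [0, 0, 0, 0, 0, 0, 1.5]]])

```text
clock: 4.32
tool_pos: [0.6368, 0.0675, 0.2157]
orientation: [171.3, -22.4, 10.1]
force: [-1.2, 0.3, -0.2]
opening: 0.039
gripper_force: 0.0
```

Call:
play_rows(commands=[[[0, 0, 0, 0, 0, 0, 1.5], [0, 0, 0, 0, 0, 0, 1.5], [0, 0, 0, 0, 0, 0, 1.5], [0, 0, 0, 0, 0, 0, 1.5], [0, 0, 0, 0, 0, 0, 1.5], [0, 0, 0, 0, 0, 0, 1.5]]])

```text
clock: 4.82
tool_pos: [0.6368, 0.0676, 0.2155]
orientation: [171.3, -22.4, 10.1]
force: [0.2, -0.2, 0.3]
opening: 0.0155
gripper_force: 0.0
```

The fingers closed to 15.5 mm with no force, so they missed the knob. I need to look.

```bash
python3 - <<'E'
from h import *
p=ctrl.snapshot('scene');q=ctrl.snapshot('top')
def c(p,x,y,w,h,s): return cv2.resize(p['color'][y:y+h,x:x+w,::-1],(w*s,h*s),interpolation=cv2.INTER_CUBIC)
o=ctrl.get_obs();T=o['tool_pos'];z=RR(o['orientation'])[:,2]
for P in (p,q):
    for X in (T,T-.019*z): print('tcp/grasp',proj(P,X))
    print('knob .048 .081',proj(P,W(f,[wp(0,.048),wp(0,.081)])).tolist())
cv2.imwrite('pics/c4.png',np.hstack([c(p,215,110,80,100,5),c(q,190,130,80,100,5)]))
for P,nm in((p,'scene'),(q,'top')): print(nm,[(r['bbox'],r['conf']) for r in ctrl.find_in(P,'knob_mid')])
E
```

```text
tcp/grasp [[257.63162272 162.3532086 ]]
tcp/grasp [[255.35908593 158.35360137]]
knob .048 .081 [[257.36607376020766, 162.17378224582922], [253.37671005702796, 155.16519745978678]]
tcp/grasp [[228.39569498 163.14410086]]
tcp/grasp [[227.40774683 164.86591342]]
knob .048 .081 [[228.7416476707853, 163.64336998750568], [227.01138262819478, 166.6884946544758]]
scene [([252.2, 153.9, 8.3, 14.2], 0.6)]
top []
```

View pics/c4.png

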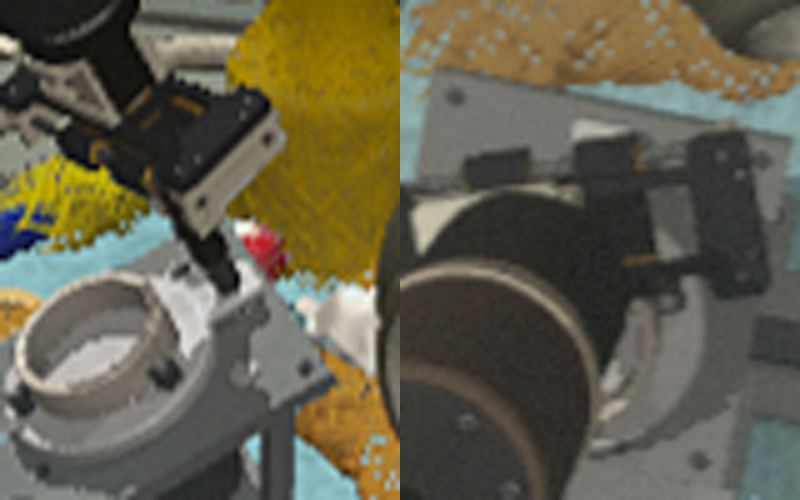

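Call:
play_rows(commands=[[[0, 0, 0, 0, 0, 0, 0], [0, 0, 0, 0, 0, 0, 0], [0, 0, 0, 0, 0, 0, 0], [0, 0, 0, 0, 0, 0, 0], [0, 0, 0, 0, 0, 0, 0], [0, 0, 0, 0, 0, 0, 0]]])

```text
clock: 5.52
tool_pos: [0.6368, 0.0676, 0.2155]
orientation: [171.3, -22.4, 10.1]
force: [0.0, -0.6, 0.4]
opening: 0.0003
gripper_force: 0.0
```

```bash
python3 - <<'E'
from h import *
p=ctrl.snapshot('scene');q=ctrl.snapshot('top')
T=np.array([.2224,.6373,.1878]);y=np.array([np.sin(np.radians(19.24)),np.cos(np.radians(19.24)),0])
for P in(p,q): print(proj(P,[T,T+.05*y,T-.05*y,T+[0,0,.066]]).round(0).tolist())
C=RR(ctrl.get_obs()['orientation']);print(C.round(2).tolist())
T=ctrl.get_obs()['tool_pos']
def L(P,im,k):
    for a,b,c in((np.r_[.0,-.0966,-.066],np.r_[.0,.0966,-.066],(0,0,255)),(np.r_[0,0,0],np.r_[0,0,-.066],(0,255,0))):
        u,v=proj(P,[T+C@a,T+C@b]); cv2.line(im,tuple(int(x) for x in (u-k[:2])*k[2]),tuple(int(x) for x in(v-k[:2])*k[2]),c,1)
    u,v=proj(P,W(f,[wp(0,.02),wp(0,.081)]));cv2.line(im,tuple(int(x) for x in (u-k[:2])*k[2]),tuple(int(x) for x in(v-k[:2])*k[2]),(255,0,255),1)
def c(p,x,y,w,h,s):
    im=cv2.resize(p['color'][y:y+h,x:x+w,::-1],(w*s,h*s),interpolation=cv2.INTER_CUBIC); raw=im.copy(); L(p,im,np.array([x,y,s])); return im
a=cv2.imread('pics/scene.png')[60:140,30:120];b=cv2.imread('pics/top.png')[295:365,0:60]
e=lambda i:cv2.resize(i,(320,280),interpolation=cv2.INTER_CUBIC)
t=np.hstack([c(p,220,110,80,80,5),c(q,190,120,80,80,5)])
cv2.imwrite('pics/c5.png',np.vstack([t,np.hstack([cv2.resize(p['color'][140:180,235:275,::-1],(180,180)),np.zeros((180,620,3),np.uint8)])]))
E
```

```text
[[81.0, 129.0], [82.0, 122.0], [80.0, 136.0], [76.0, 113.0]]
[[21.0, 315.0], [5.0, 308.0], [36.0, 322.0], [9.0, 318.0]]
[[0.91, 0.12, 0.4], [0.16, -0.98, -0.08], [0.38, 0.14, -0.91]]
```

View pics/c5.png

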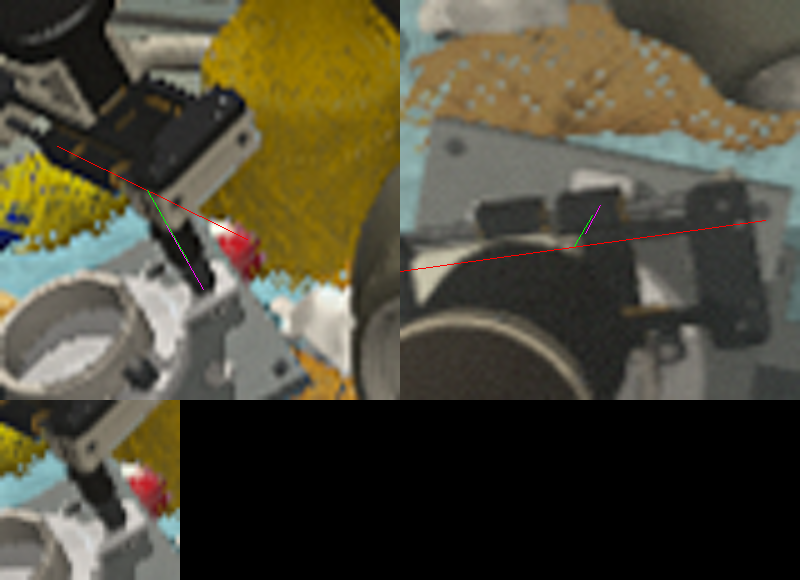

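```bash
python3 - <<'E'
from h import *
p=ctrl.snapshot('scene')['color'][:,:,::-1];q=ctrl.snapshot('top')['color'][:,:,::-1]
def c(p,x,y,m=()):
    i=cv2.resize(p[y:y+42,x:x+56],(400,300),interpolation=cv2.INTER_LANCZOS4)
    i=(255*(i/255.)**.5).astype(np.uint8)
    for u,v in m: cv2.circle(i,(int((u-x+.5)*7.14),int((v-y+.5)*7.14)),4,(0,0,255),1)
    return i
s=cv2.imread('pics/scene.png');t=cv2.imread('pics/top.png')
cv2.imwrite('pics/c6.png',np.vstack([np.hstack([c(p,228,132),c(q,200,142)]),np.hstack([c(s,50,95,[(81,129),(82,122),(80,136),(76,113)]),c(t,0,300,[(21,315),(5,308),(36,322),(9,318)])])]))
E
```

```text
(no output)
```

View pics/c6.png

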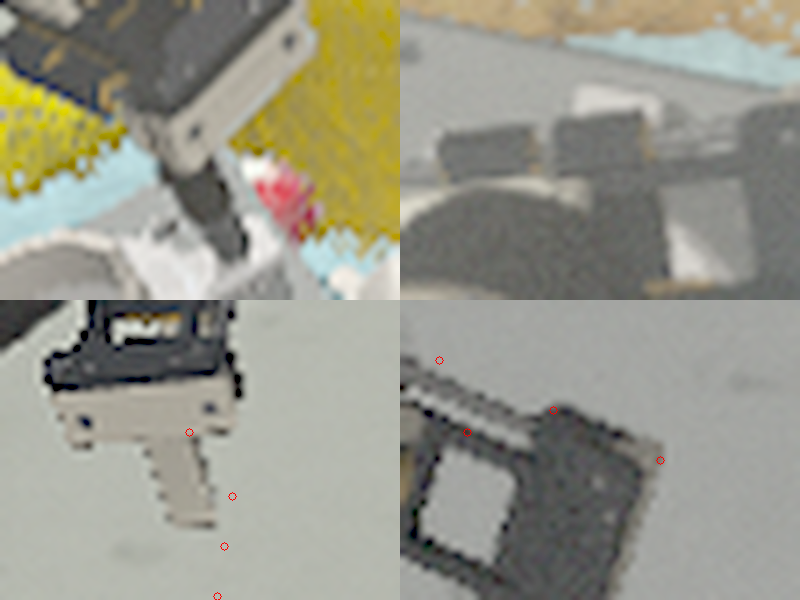

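The fingers are pale grey, and their shut tips appear at scene (251,154). That is just above the knob top, about 36 mm short of the reported TCP. The start picture shows the same offset: the tip is at (77,126) against a predicted (80,135). The actual tips therefore sit behind the nominal TCP, and I'll touch the knob top gently with shut fingers to measure by how much.

Call:
play_rows(commands=[[[0, 0, 0, 0, 0, 0.2, 0], [0, 0, 0, 0, 0, 0.2, 0], [0, 0, 0, 0, 0, 0.2, 0]]])

```text
clock: 5.97
tool_pos: [0.6375, 0.0673, 0.2135]
orientation: [171.3, -22.4, 10.1]
force: [-0.7, 0.0, -0.0]
opening: 0.0005
gripper_force: 0.0
```

Call:
play_rows(commands=[[[0, 0, 0, 0, 0, 0.2, 0], [0, 0, 0, 0, 0, 0.2, 0], [0, 0, 0, 0, 0, 0.2, 0]]])

```text
clock: 6.22
tool_pos: [0.6387, 0.0673, 0.2132]
orientation: [171.3, -22.5, 10.1]
force: [-7.3, 1.0, 8.4]
opening: 0.0004
gripper_force: 5.3
```

Call:
play_rows(commands=[[[0, 0, 0, 0, 0, 0.2, 0], [0, 0, 0, 0, 0, 0.2, 0], [0, 0, 0, 0, 0, 0.2, 0]]])

```text
clock: 6.47
tool_pos: [0.6397, 0.0674, 0.2133]
orientation: [171.3, -22.7, 10.1]
force: [-18.2, 2.8, 20.1]
opening: 0.0003
gripper_force: 12.9
```

The shut tips touch the knob top (81 mm) at a nominal TCP height of 43 mm, so the real tips are 38 mm behind the nominal TCP. I'll back off, open, and go deeper.

Call:
play_rows(commands=[[[0, 0, 0, 0, 0, -1, 0], [0, 0, 0, 0, 0, -2.5, 8.7], [0, 0, 0, 0, 0, -2.5, 8.7], [0, 0, 0, 0, 0, -2.5, 8.7], [0, 0, 0, 0, 0, -2.5, 8.7], [0, 0, 0, 0, 0, -2.5, 8.7], [0, 0, 0, 0, 0, -2.5, 8.7], [0, 0, 0, 0, 0, -2.5, 8.7]]])

```text
clock: 7.13
tool_pos: [0.6291, 0.0689, 0.2322]
orientation: [171.3, -22.4, 10.1]
force: [-1.0, 0.1, 0.2]
opening: 0.042
gripper_force: 0.0
```

```bash
python3 - <<'E'
from h import *
go(W(f,wp(0,.010))[0],Rtool())
E
```

```text
row [0.    0.001 0.   ] [-0.04  0.09  5.4 ] | force [-1.   0.1  0.2] t 7.1333 open 0.042
```

Call:
play_rows(commands=[[[0, 0, 0, 0, 0.1, 0, 7.5], [0, 0, 0, 0, 0.1, 0, 7.5], [0, 0, 0, 0, 0.1, 0.5, 7.5], [0, 0, 0, 0, 0.1, 1.5, 7.5], [0, 0, 0, 0, 0.1, 2.5, 7.5], [0, 0, 0, 0, 0.1, 3.5, 7.5], [0, 0, 0, 0, 0.1, 4.5, 7.5], [0, 0, 0, 0, 0.1, 5.4, 7.5]]])

```text
clock: 7.8
tool_pos: [0.651, 0.0634, 0.1819]
orientation: [171.3, -22.4, 10.1]
force: [0.3, 0.1, -1.0]
opening: 0.0752
gripper_force: 0.0
```

Call:
play_rows(commands=[[[0, 0, 0, 0, 0, 0, 1.5], [0, 0, 0, 0, 0, 0, 1.5], [0, 0, 0, 0, 0, 0, 1.5], [0, 0, 0, 0, 0, 0, 1.5], [0, 0, 0, 0, 0, 0, 1.5], [0, 0, 0, 0, 0, 0, 1.5], [0, 0, 0, 0, 0, 0, 1.5], [0, 0, 0, 0, 0, 0, 1.5]]])

```text
clock: 8.47
tool_pos: [0.6514, 0.0648, 0.1844]
orientation: [171.4, -22.5, 10.1]
force: [-2.1, 8.8, -0.2]
opening: 0.0272
gripper_force: 24.8
```

Call:
play_rows(commands=[[[0, 0, 0, 0, 0, 0, 1.5], [0, 0, 0, 0, 0, 0, 1.5], [0, 0, 0, 0, 0, 0, 1.5]]])

```text
clock: 8.72
tool_pos: [0.6513, 0.0651, 0.1843]
orientation: [171.4, -22.5, 10.2]
force: [-3.9, 6.1, 0.7]
opening: 0.0265
gripper_force: 30.0
```

```bash
python3 - <<'E'
from h import *
go(W(f,wp(0,.010))[0],Rtool()); go(W(f,wp(0,.024))[0],Rtool())
for a in (.35,.7): go(W(f,wp(a,.023))[0],Rtool(.35))
E
```

```text
row [-0.002 -0.002  0.001] [-0.18  0.13  0.11] | force [-3.9  6.1  0.7] t 8.7167 open 0.0265
row [-0.002 -0.002  0.001] [-0.18  0.13 -1.29] | force [-3.9  6.1  0.7] t 8.7167 open 0.0265
row [-0.002 -0.002  0.001] [ 0.4  -3.13 -1.18] | force [-3.9  6.1  0.7] t 8.7167 open 0.0265
row [-0.002 -0.002  0.001] [-0.17 -6.39 -1.17] | force [-3.9  6.1  0.7] t 8.7167 open 0.0265
```

Gripped at 30 N. Next I draw the pin straight out along n.

Call:
play_rows(commands=[[[0, 0, 0, -0.1, 0.1, -0.4, 1.5], [0, 0, 0, -0.1, 0.1, -0.8, 1.5], [0, 0, 0, -0.1, 0.1, -1.1, 1.5], [0, 0, 0, -0.1, 0.1, -1.3, 1.5], [0, 0, 0, -0.1, 0.1, -1.3, 1.5], [0, 0, 0, -0.1, 0.1, -1.3, 1.5]]])

```text
clock: 9.22
tool_pos: [0.6451, 0.0642, 0.1951]
orientation: [171.4, -22.4, 10.1]
force: [6.5, 1.5, -6.2]
opening: 0.0269
gripper_force: 30.0
```

```bash
python3 - <<'E'
from h import *
o=ctrl.get_obs(); print('force along n, tool',np.round(RR(o['orientation']).T@o['force'],1))
for a in (0,.1,.2,.3,.4,.5,.6,.7): go(W(f,wp(a,.022))[0],Rtool(.35))
E
```

```text
force along n, tool [ 3.8 -1.6  8.2]
row [-0.001  0.     0.001] [-0.01 -0.04  0.14] | force [ 6.5  1.5 -6.2] t 9.2167 open 0.0269
row [-0.001  0.     0.001] [ 0.27 -0.95  0.14] | force [ 6.5  1.5 -6.2] t 9.2167 open 0.0269
row [-0.001  0.     0.001] [ 0.46 -1.88  0.14] | force [ 6.5  1.5 -6.2] t 9.2167 open 0.0269
row [-0.001  0.     0.001] [ 0.56 -2.82  0.14] | force [ 6.5  1.5 -6.2] t 9.2167 open 0.0269
row [-0.001  0.     0.001] [ 0.56 -3.77  0.14] | force [ 6.5  1.5 -6.2] t 9.2167 open 0.0269
row [-0.001  0.     0.001] [ 0.46 -4.72  0.14] | force [ 6.5  1.5 -6.2] t 9.2167 open 0.0269
row [-0.001  0.     0.001] [ 0.28 -5.65  0.14] | force [ 6.5  1.5 -6.2] t 9.2167 open 0.0269
row [-0.001  0.     0.001] [-0.   -6.55  0.14] | force [ 6.5  1.5 -6.2] t 9.2167 open 0.0269
```

The force along the tool is about 8 N, which is the spring near its stop. The pin is out, so I swing left along the arc.

Call:
play_rows(commands=[[[0, 0, 0, 0.27, -0.95, 0, 1.5], [0, 0, 0, 0.46, -1.88, 0, 1.5], [0, 0, 0, 0.56, -2.82, 0, 1.5], [0, 0, 0, 0.56, -3.77, 0, 1.5], [0, 0, 0, 0.46, -4.72, 0, 1.5], [0, 0, 0, 0.28, -5.65, 0, 1.5], [0, 0, 0, 0, -6.5, 0, 1.5], [0, 0, 0, 0, -6.5, 0, 1.5]]])

```text
clock: 9.88
tool_pos: [0.6388, 0.1303, 0.1871]
orientation: [171.4, -22.6, 10.2]
force: [10.0, 4.3, -4.1]
opening: 0.0268
gripper_force: 30.0
```

```bash
python3 - <<'E'
from h import *
o=ctrl.get_obs(); print('force tool',np.round(RR(o['orientation']).T@o['force'],1))
for h in(.022,.009):go(W(f,wp(.7,h))[0],Rtool(.35))
E
```

```text
force tool [ 8.2 -3.7  7.4]
row [-0.003 -0.003  0.002] [-0.21  0.13  0.2 ] | force [10.   4.3 -4.1] t 9.8833 open 0.0268
row [-0.003 -0.003  0.002] [-0.21  0.13  1.5 ] | force [10.   4.3 -4.1] t 9.8833 open 0.0268
```

Relative to the home grasp the residual is unchanged, so the wheel is at 0.70. I'll let the pin in.

Call:
play_rows(commands=[[[0, 0, 0, 0, 0, 0.3, 1.5], [0, 0, 0, 0, 0, 0.6, 1.5], [0, 0, 0, 0, 0, 0.9, 1.5], [0, 0, 0, 0, 0, 1.2, 1.5], [0, 0, 0, 0, 0, 1.3, 1.5], [0, 0, 0, 0, 0, 1.3, 1.5]]])

```text
clock: 10.38
tool_pos: [0.6443, 0.1292, 0.1756]
orientation: [171.5, -22.7, 10.2]
force: [5.5, 6.5, -2.1]
opening: 0.0267
gripper_force: 30.0
```

```bash
python3 - <<'E'
from h import *
o=ctrl.get_obs(); print('force tool',np.round(RR(o['orientation']).T@o['force'],1))
for h in(.009,):go(W(f,wp(.7,h))[0],Rtool(.35))
E
```

```text
force tool [ 5.3 -6.   3.6]
row [-0.004 -0.004  0.002] [-0.24  0.12  0.23] | force [ 5.5  6.5 -2.1] t 10.3833 open 0.0267
```

The pin is past the plate-surface level, with about 2.4 mm left. Pressing on gently.

Call:
play_rows(commands=[[[0, 0, 0, 0, 0, 0.1, 1.5], [0, 0, 0, 0, 0, 0.2, 1.5], [0, 0, 0, 0, 0, 0.3, 1.5], [0, 0, 0, 0, 0, 0.3, 1.5], [0, 0, 0, 0, 0, 0.3, 1.5]]])

```text
clock: 10.8
tool_pos: [0.6458, 0.1294, 0.1756]
orientation: [171.5, -22.8, 10.2]
force: [-10.6, 7.9, 15.2]
opening: 0.0269
gripper_force: 30.0
```

```bash
python3 - <<'E'
from h import *
o=ctrl.get_obs(); print('force tool',np.round(RR(o['orientation']).T@o['force'],1))
for h in(.009,):go(W(f,wp(.7,h))[0],Rtool(.35))
E
```

```text
force tool [ -2.4  -7.  -18.7]
row [-0.004 -0.007  0.001] [-0.38  0.12  0.17] | force [-10.6   7.9  15.2] t 10.8 open 0.0269
```

It has bottomed (−19 N). I'll release and retract, then check the knob top height by touch.

Call:
play_rows(commands=[[[0, 0, 0, 0, 0, -0.25, 1.5], [0, 0, 0, 0, 0, -0.25, 5], [0, 0, 0, 0, 0, -0.25, 7], [0, 0, 0, 0, 0, -0.25, 7], [0, 0, 0, 0, 0, -0.25, 7], [0, 0, 0, 0, 0, -0.25, 7], [0, 0, 0, 0, 0, -0.25, 7], [0, 0, 0, 0, 0, -0.25, 7]]])

```text
clock: 11.47
tool_pos: [0.6426, 0.1261, 0.1738]
orientation: [171.3, -22.4, 10.1]
force: [-0.4, -0.6, 0.6]
opening: 0.0669
gripper_force: 0.0
```

Call:
play_rows(commands=[[[0, 0, 0, 0, 0, -0.7, 7], [0, 0, 0, 0, 0, -2, 7], [0, 0, 0, 0, 0, -4, 7], [0, 0, 0, 0, 0, -6, 2], [0, 0, 0, 0, 0, -6, 0], [0, 0, 0, 0, 0, -6, 0], [0, 0, 0, 0, 0, -6, 0], [0, 0, 0, 0, 0, -6, 0]]])

```text
clock: 12.13
tool_pos: [0.6185, 0.1311, 0.2281]
orientation: [171.3, -22.4, 10.1]
force: [0.1, -0.4, -0.1]
opening: 0.0423
gripper_force: 0.0
```

```bash
python3 - <<'E'
from h import *
go(W(f,wp(.7,.047))[0],Rtool(.35))
p=ctrl.snapshot('scene');q=ctrl.snapshot('top')
for P in(p,q):
    print(proj(P,W(f,[wp(.7,.048),wp(.7,.081)])).tolist(),[(r['bbox'],r['conf']) for r in ctrl.find_in(P,'knob_mid')])
def c(p,x,y): return cv2.resize(p['color'][y:y+80,x:x+80,::-1],(400,400),interpolation=cv2.INTER_CUBIC)
cv2.imwrite('pics/c7.png',np.hstack([c(p,205,130),c(q,180,130)]))
E
```

```text
row [0.    0.001 0.   ] [ 0.07 -0.13  2.27] | force [ 0.1 -0.4 -0.1] t 12.1333 open 0.0423
[[245.0930275876745, 155.88702249298464], [241.03375244919997, 148.99628898735065]] [([239.1, 145.6, 10.2, 12.1], 0.38)]
[[204.63390597732763, 167.0259327512582], [202.3114985184071, 170.13497505420943]] [([351.6, 233.6, 51.0, 6.9], 0.38)]
```

View pics/c7.png

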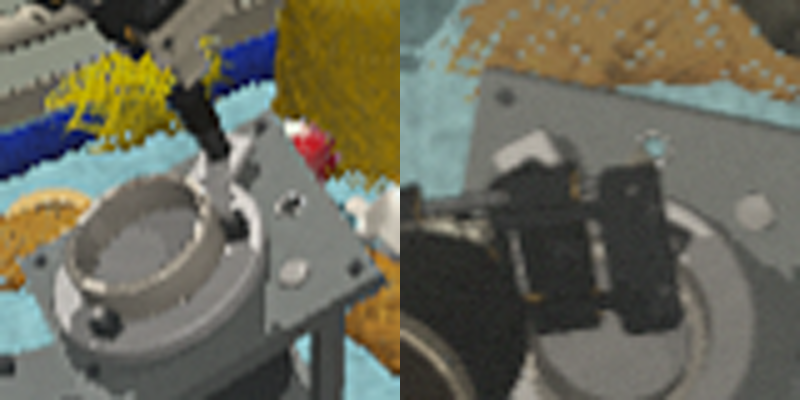

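The wheel is at the left hole. The knob spans scene (241,148) to (248,162), as predicted for pin home, and the home hole is empty at scene (263,171). Confirming by touch with shut fingers.

Call:
play_rows(commands=[[[0, 0, 0, 0, -0.1, 0.6, 0], [0, 0, 0, 0, -0.1, 1.2, 0], [0, 0, 0, 0, -0.1, 1.7, 0], [0, 0, 0, 0, -0.1, 2.0, 0], [0, 0, 0, 0, -0.1, 2.0, 0], [0, 0, 0, 0, -0.1, 2.0, 0], [0, 0, 0, 0, -0.1, 2.0, 0]]])

```text
clock: 12.92
tool_pos: [0.6267, 0.1307, 0.2105]
orientation: [171.3, -22.4, 10.1]
force: [0.1, -0.7, 0.9]
opening: 0.0006
gripper_force: 0.0
```

Call:
play_rows(commands=[[[0, 0, 0, 0, 0, 0.2, 0], [0, 0, 0, 0, 0, 0.4, 0], [0, 0, 0, 0, 0, 0.6, 0], [0, 0, 0, 0, 0, 0.6, 0]]])

```text
clock: 13.25
tool_pos: [0.6289, 0.1301, 0.2044]
orientation: [171.3, -22.4, 10.1]
force: [0.3, 0.4, -0.0]
opening: 0.0004
gripper_force: 0.0
```

Call:
play_rows(commands=[[[0, 0, 0, 0, 0, 0.2, 0], [0, 0, 0, 0, 0, 0.3, 0], [0, 0, 0, 0, 0, 0.3, 0], [0, 0, 0, 0, 0, 0.3, 0]]])

```text
clock: 13.58
tool_pos: [0.6305, 0.1302, 0.2038]
orientation: [171.3, -22.6, 10.1]
force: [-9.9, 0.0, 10.4]
opening: 0.0006
gripper_force: 6.9
```

```bash
python3 - <<'E'
from h import *
o=ctrl.get_obs(); print('force tool',np.round(RR(o['orientation']).T@o['force'],1))
go(W(f,wp(.7,.043))[0],Rtool(.35))
E
```

```text
force tool [ -5.    0.2 -13.4]
row [-0.001 -0.002  0.   ] [-0.08 -0.02 -0.04] | force [-9.9  0.  10.4] t 13.5833 open 0.0006
```

Contact is again at nominal 43 mm, so the pin is fully home. Now the clamp lever: retract, then hover above the grip post.

Call:
play_rows(commands=[[[0, 0, 0, 0, 0, -1, 0], [0, 0, 0, 0, 0, -4, 0], [0, 0, 0, 0, 0, -8, 5], [0, 0, 0, 0, 0, -12, 5], [0, 0, 0, 0, 0, -12, 5]]])

```text
clock: 14.0
tool_pos: [0.5835, 0.142, 0.3211]
orientation: [171.6, -23.1, 10.1]
force: [1.4, 0.6, 1.7]
opening: 0.0148
gripper_force: 0.0
```

```bash
cat >> h.py <<'E'
def post(th,z): return W(f,[.02-.075*np.sin(th),-.165-.075*np.cos(th),z])[0]
def Rv(th=.6):
    y=Rf.apply([np.cos(th),-np.sin(th),0]); z=np.array([0,0,-1.]); return np.c_[np.cross(y,z),y,z]
E
python3 - <<'E'
from h import *
p=ctrl.snapshot('top')
print([(r['bbox'],r['conf']) for r in ctrl.find_in(p,'clamp_grip')])
print(post(.3,.15)); go(post(.3,.22),Rv())
E
```

```text
[([276.3, 194.3, 33.1, 20.2], 0.68), ([189.9, 142.0, 115.4, 98.0], 0.2)]
[ 0.51923507 -0.15111316  0.15      ]
row [ 0.259 -0.34  -0.611] [-14.12  26.69   8.38] | force [ 0.9  0.1 -0.9] t 14.1 open 0.0229
```

Call:
play_rows(commands=[[[0.259, -0.34, -0.611, -14.1, 26.7, 8.4, 5.5], [0.259, -0.34, -0.611, -14.1, 26.7, 8.4, 5.5], [0.259, -0.34, -0.611, -14.1, 26.7, 8.4, 5.5], [0.259, -0.34, -0.611, -14.1, 26.7, 8.4, 5.5], [0.259, -0.34, -0.611, -14.1, 26.7, 8.4, 5.5], [0.259, -0.34, -0.611, -14.1, 26.7, 8.4, 5.5], [0.259, -0.34, -0.611, -14.1, 26.7, 8.4, 5.5], [0.259, -0.34, -0.611, -14.1, 26.7, 8.4, 5.5]]])

```text
clock: 14.77
tool_pos: [0.5294, -0.1068, 0.2326]
orientation: [-179.8, 0.3, 44.2]
force: [2.2, 0.8, 0.7]
opening: 0.0551
gripper_force: 0.0
```

```bash
python3 - <<'E'
from h import *
print(ctrl.get_obs()['tool_pos']);go(post(.3,.024),Rv())
E
```

```text
[ 0.52942169 -0.10678491  0.23257547]
row [-0.003  0.006  0.004] [-3.7   2.53 20.87] | force [2.2 0.8 0.7] t 14.7667 open 0.0551
```

Call:
play_rows(commands=[[[0, 0, 0, -3.7, 2.5, 0, 5.5], [0, 0, 0, -3.7, 2.5, 2, 5.5], [0, 0, 0, -3.7, 2.5, 5, 5.5], [0, 0, 0, -3.7, 2.5, 8, 5.5], [0, 0, 0, -3.7, 2.5, 10, 5.5], [0, 0, 0, -3.7, 2.5, 12, 5.5], [0, 0, 0, -3.7, 2.5, 13, 5.5], [0, 0, 0, -3.7, 2.5, 13, 5.5]]])

```text
clock: 15.43
tool_pos: [0.5176, -0.1498, 0.1005]
orientation: [-179.8, 0.5, 43.8]
force: [-0.2, 0.6, 0.7]
opening: 0.0549
gripper_force: 0.0
```

```bash
python3 - <<'E'
from h import *
go(post(.3,.024),Rv())
q=ctrl.snapshot('top');p=ctrl.snapshot('scene')
print(proj(p,post(.3,.09)))
def c(p,x,y): return cv2.resize(p['color'][y:y+80,x:x+80,::-1],(400,400),interpolation=cv2.INTER_CUBIC)
cv2.imwrite('pics/c8.png',np.hstack([c(p,230,190),c(q,250,170)]))
E
```

```text
row [-0.004  0.009 -0.002] [0.09 0.23 7.65] | force [-0.2  0.6  0.7] t 15.4333 open 0.0549
[[263.82423538 244.97527394]]
```

View pics/c8.png

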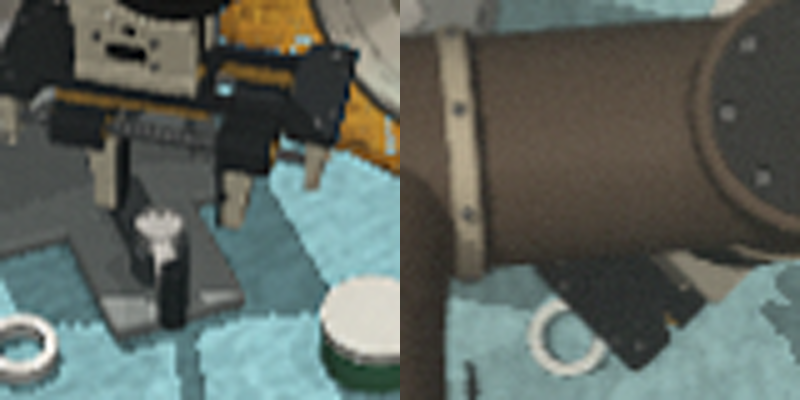

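```bash
python3 - <<'E'
from h import *
p=ctrl.snapshot('scene');q=ctrl.snapshot('top')
for th in (.1,.2,.3,.4): print(th,proj(p,[post(th,.044),post(th,.09)]).round(1).tolist(),proj(q,[post(th,.044),post(th,.09)]).round(1).tolist())
print('pivot',proj(p,W(f,[[.02,-.165,.05],[.02,-.165,.065]])).tolist())
T=ctrl.get_obs()['tool_pos'];C=RR(ctrl.get_obs()['orientation'])
print('tips',proj(p,[T+C@[0,s*.034,-.038] for s in(1,-1)]))
E
```

```text
0.1 [[268.6, 255.2], [268.8, 244.4]] [[307.2, 208.1], [309.0, 206.8]]
0.2 [[266.2, 255.6], [266.3, 244.8]] [[306.4, 210.5], [308.1, 209.3]]
0.3 [[263.7, 255.8], [263.8, 245.0]] [[305.3, 212.8], [307.0, 211.6]]
0.4 [[261.2, 255.8], [261.3, 245.0]] [[304.0, 215.0], [305.6, 213.9]]
pivot [[261.996268052616, 236.95297767075778], [262.01618963023526, 233.5002628747495]]
tips [[275.67439985 233.37965766]
 [252.72916423 229.59409554]]
```

The fingers straddle the post: tips at scene (251,231) and (277,235), post near (264,240). Descend and grip.

Call:
play_rows(commands=[[[0, 0, 0, 0.1, 0.2, 1.5, 5.5], [0, 0, 0, 0.1, 0.2, 3, 5.5], [0, 0, 0, 0.1, 0.2, 4.5, 5.5], [0, 0, 0, 0.1, 0.2, 6, 5.5], [0, 0, 0, 0.1, 0.2, 7, 5.5], [0, 0, 0, 0.1, 0.2, 7.6, 5.5], [0, 0, 0, 0.1, 0.2, 7.6, 5.5]]])

```text
clock: 16.22
tool_pos: [0.5216, -0.1506, 0.0272]
orientation: [-180.0, 0.3, 43.9]
force: [-0.5, -0.4, -0.4]
opening: 0.0548
gripper_force: 0.0
```

Call:
play_rows(commands=[[[0, 0, 0, 0, 0, 0, 1], [0, 0, 0, 0, 0, 0, 1], [0, 0, 0, 0, 0, 0, 1], [0, 0, 0, 0, 0, 0, 1], [0, 0, 0, 0, 0, 0, 1], [0, 0, 0, 0, 0, 0, 1], [0, 0, 0, 0, 0, 0, 1], [0, 0, 0, 0, 0, 0, 1]]])

```text
clock: 16.88
tool_pos: [0.5219, -0.1504, 0.0278]
orientation: [180.0, 0.2, 43.9]
force: [-0.5, 2.0, 2.0]
opening: 0.0174
gripper_force: 30.0
```

```bash
python3 - <<'E'
from h import *
o=ctrl.get_obs();print(o['gripper_force'],o['tool_pos'])
for th in np.arange(.3,1.56,.15): print(round(th,2),end=' ');go(post(th,.024),Rv())
E
```

```text
30.00034064054489 [ 0.5219273  -0.15042272  0.02781324]
0.3 row [ 0.     0.004 -0.001] [-0.24 -0.14  0.38] | force [-0.5  2.   2. ] t 16.8833 open 0.0174
0.45 row [ 0.     0.004 -0.001] [-0.49 -1.23  0.38] | force [-0.5  2.   2. ] t 16.8833 open 0.0174
0.6 row [ 0.     0.004 -0.001] [-0.58 -2.35  0.38] | force [-0.5  2.   2. ] t 16.8833 open 0.0174
0.75 row [ 0.     0.004 -0.001] [-0.49 -3.47  0.38] | force [-0.5  2.   2. ] t 16.8833 open 0.0174
0.9 row [ 0.     0.004 -0.001] [-0.24 -4.57  0.38] | force [-0.5  2.   2. ] t 16.8833 open 0.0174
1.05 row [ 0.     0.004 -0.001] [ 0.17 -5.62  0.38] | force [-0.5  2.   2. ] t 16.8833 open 0.0174
1.2 row [ 0.     0.004 -0.001] [ 0.73 -6.59  0.38] | force [-0.5  2.   2. ] t 16.8833 open 0.0174
1.35 row [ 0.     0.004 -0.001] [ 1.43 -7.47  0.37] | force [-0.5  2.   2. ] t 16.8833 open 0.0174
1.5 row [ 0.     0.004 -0.001] [ 2.25 -8.23  0.37] | force [-0.5  2.   2. ] t 16.8833 open 0.0174
```

Post gripped (17.4 mm, 30 N). Swing clockwise along the arc.

Call:
play_rows(commands=[[[0, 0, 0, -0.2, -0.6, 0, 1], [0, 0, 0, -0.35, -1.2, 0, 1], [0, 0, 0, -0.45, -1.8, 0, 1], [0, 0, 0, -0.45, -2.4, 0, 1], [0, 0, 0, -0.4, -3, 0, 1], [0, 0, 0, -0.35, -3.5, 0, 1], [0, 0, 0, -0.2, -4.1, 0, 1], [0, 0, 0, -0.1, -4.6, 0, 1]]])

```text
clock: 17.55
tool_pos: [0.4886, -0.1193, 0.0277]
orientation: [179.9, 0.3, 43.8]
force: [2.9, -6.2, -1.9]
opening: 0.0171
gripper_force: 30.0
```

```bash
python3 - <<'E'
from h import *
for th in np.arange(.9,1.56,.15): print(round(th,2),end=' ');go(post(th,.027),Rv())
E
```

```text
0.9 row [ 0.001  0.006 -0.002] [-0.01 -0.02  0.07] | force [ 2.9 -6.2 -1.9] t 17.55 open 0.0171
1.05 row [ 0.001  0.006 -0.002] [ 0.4  -1.06  0.06] | force [ 2.9 -6.2 -1.9] t 17.55 open 0.0171
1.2 row [ 0.001  0.006 -0.002] [ 0.97 -2.04  0.06] | force [ 2.9 -6.2 -1.9] t 17.55 open 0.0171
1.35 row [ 0.001  0.006 -0.002] [ 1.67 -2.92  0.06] | force [ 2.9 -6.2 -1.9] t 17.55 open 0.0171
1.5 row [ 0.001  0.006 -0.002] [ 2.49 -3.68  0.05] | force [ 2.9 -6.2 -1.9] t 17.55 open 0.0171
```

Call:
play_rows(commands=[[[0, 0, 0, 0.2, -0.5, 0, 1], [0, 0, 0, 0.4, -1.05, 0, 1], [0, 0, 0, 0.7, -1.55, 0, 1], [0, 0, 0, 1, -2.05, 0, 1], [0, 0, 0, 1.35, -2.5, 0, 1], [0, 0, 0, 1.7, -2.9, 0, 1], [0, 0, 0, 2.1, -3.3, 0, 1], [0, 0, 0, 2.5, -3.65, 0, 1]]])

```text
clock: 18.22
tool_pos: [0.4812, -0.0756, 0.0276]
orientation: [180.0, 0.3, 43.8]
force: [-1.2, -8.1, 1.1]
opening: 0.0172
gripper_force: 30.0
```

```bash
python3 - <<'E'
from h import *
for th in (1.3,1.4,1.45,1.5,1.55): print(round(th,2),end=' ');go(post(th,.027),Rv())
E
```

```text
1.3 row [ 0.001  0.006 -0.002] [-1.07  1.03  0.06] | force [-1.2 -8.1  1.1] t 18.2167 open 0.0172
1.4 row [ 0.001  0.006 -0.002] [-0.56  0.48  0.06] | force [-1.2 -8.1  1.1] t 18.2167 open 0.0172
1.45 row [ 0.001  0.006 -0.002] [-0.29  0.22  0.06] | force [-1.2 -8.1  1.1] t 18.2167 open 0.0172
1.5 row [ 0.001  0.006 -0.002] [-0.   -0.02  0.06] | force [-1.2 -8.1  1.1] t 18.2167 open 0.0172
1.55 row [ 0.001  0.006 -0.002] [ 0.3  -0.24  0.05] | force [-1.2 -8.1  1.1] t 18.2167 open 0.0172
```

Call:
play_rows(commands=[[[0, 0, 0, 0.2, -0.15, 0, 1], [0, 0, 0, 0.4, -0.3, 0, 1], [0, 0, 0, 0.6, -0.45, 0, 1], [0, 0, 0, 0.6, -0.45, 0, 1]]])

```text
clock: 18.55
tool_pos: [0.4813, -0.073, 0.0275]
orientation: [179.8, 0.8, 43.9]
force: [5.2, -40.9, -2.2]
opening: 0.0169
gripper_force: 30.0
```

```bash
python3 - <<'E'
from h import *
for th in (1.45,1.5,1.6): print(round(th,2),end=' ');go(post(th,.027),Rv())
E
```

```text
1.45 row [0.003 0.013 0.   ] [-0.47  0.4   0.05] | force [  5.2 -40.9  -2.2] t 18.55 open 0.0169
1.5 row [0.003 0.013 0.   ] [-0.18  0.16  0.05] | force [  5.2 -40.9  -2.2] t 18.55 open 0.0169
1.6 row [0.003 0.013 0.   ] [ 0.43 -0.27  0.04] | force [  5.2 -40.9  -2.2] t 18.55 open 0.0169
```

It is against the stop (41 N). Relax, open, and rise straight up.

Call:
play_rows(commands=[[[0, 0, 0, -0.4, 0.3, 0, 1], [0, 0, 0, -0.4, 0.3, 0, 4], [0, 0, 0, -0.4, 0.3, 0, 4], [0, 0, 0, -0.4, 0.3, 0, 4], [0, 0, 0, -0.4, 0.3, 0, 4], [0, 0, 0, -0.4, 0.3, 0, 4], [0, 0, 0, -0.4, 0.3, 0, 4]]])

```text
clock: 19.13
tool_pos: [0.4824, -0.0717, 0.0275]
orientation: [180.0, 0.2, 43.9]
force: [0.7, -0.0, -0.1]
opening: 0.0397
gripper_force: 0.0
```

Call:
play_rows(commands=[[[0, 0, 0, 0, 0, -1, 4], [0, 0, 0, 0, 0, -3, 4], [0, 0, 0, 0, 0, -6, 4], [0, 0, 0, 0, 0, -10, 4], [0, 0, 0, 0, 0, -14, 4], [0, 0, 0, 0, 0, -18, 4], [0, 0, 0, 0, 0, -22, 4], [0, 0, 0, 0, 0, -22, 4]]])

```text
clock: 19.8
tool_pos: [0.487, -0.0714, 0.2561]
orientation: [179.5, -0.3, 44.0]
force: [1.5, -0.3, 1.4]
opening: 0.0398
gripper_force: 0.0
```

```bash
python3 - <<'E'
from h import *
p=ctrl.snapshot('scene')
print(proj(p,[post(1.45,.044),post(1.45,.09)]).round(1).tolist(),proj(p,W(f,[wp(.7,.048),wp(.7,.081)])).round(1).tolist(),[(r['bbox'],r['conf']) for n in('knob_mid','clamp_grip','grease_tin','race_small') for r in ctrl.find_in(p,n)[:2]])
cv2.imwrite('pics/c9.png',cv2.resize(p['color'][125:275,190:330,::-1],(560,600),interpolation=cv2.INTER_CUBIC))
E
```

```text
[[240.6, 246.3], [240.2, 235.6]] [[245.1, 155.9], [241.0, 149.0]] [([199.8, 162.7, 80.9, 98.7], 0.6), ([236.6, 234.1, 29.7, 13.9], 0.5), ([294.3, 245.8, 22.7, 25.7], 0.94)]
```

View pics/c9.png

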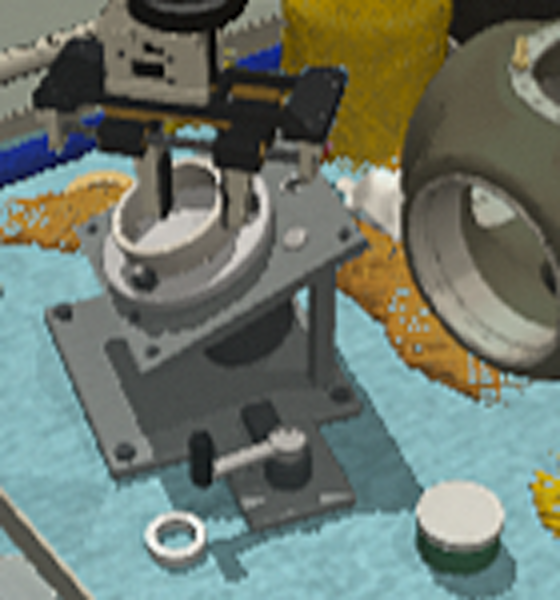

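The lever points to the robot at its stop, with the post at scene (240,240). The tin and small race are undisturbed and the arm is clear above everything. Handing in.

```bash
python3 -c "
from plant import ctrl
print(ctrl.close_job())"
```

```text
the job is handed in; nothing more can be done
None
```

I handed the job in at about 20 s: by touch, the pin is fully home in the open left hole and the clamp lever is against its clockwise stop. The arm is clear of everything; the grease tin and small race look undisturbed in the last picture. I did not check the drift, tape roll or spanner, and the interface gave no verdict.

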